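# Pin the gluing hold-down and snap the ring over

## Robot

A 6-joint arm with a two-finger parallel gripper is mounted at the origin on a cart in front of the work surface, level with it; the furniture and walls round the work are solid. World frame = base frame: x ahead of the robot, y to its left, z up, the work surface at z = 0. Lengths are in m, angles in rad, forces in N, time in s.
With the tool pointing down it reaches from about 0.275 to 0.725 m from the base axis. Payload 5.6 kg.
Tool frame: the origin (TCP) lies on the centre line of the jaws, within the pads' length; the fingertips stand 17 mm ahead of it and the grasp point (between the pads) lies 2 mm behind it (bot.tcp_to_tips is the distance from the TCP to the fingertips, in m); x points along the fingers, y is the direction in which the jaws open and shut, and the axes are right-handed (so a half turn about x gives the same grasp; the last joint's range is limited). The gripper opens to 85 mm and grips with 20 to 120 N. Pads are 22 mm wide; open, the fingers measure 114 mm over their backs; the gripper's body (76 mm by 85 mm) begins 54 mm behind the grasp point. The pads swing forward as they close: fully open they stand 13 mm farther back than shut.
Start: joints at [-0.923, 0.255, 0.108, 0, -1.424, -0.285], TCP at [0.195, -0.514, 0.214] pointing down, gripper open.
Joint ranges: [-2.95, 2.95], [-1.21, 1.97], [-1.09, 1.5], [-2.87, 1.71], [-2.94, -0.07], [-3.05, 3.05]. Speed limits (rad/s): [2.57, 2.57, 3.14, 3.14, 3.14, 3.14].

## Interface

Orientations are given as a unit quaternion [w, x, y, z].
In Python, from bench import bot, fingers, readout, viewer, models gives the robot as it stands. The module is installed in compiled form; this text tells all that it offers. Calls block until the motion is done:
- bot.move_to(position, orientation): joint-space move of the TCP to a pose.
- bot.move_linear(position, rot=None, speed=0.15, threshold=None): straight line of the TCP; rot=None keeps the orientation; speed is the mean speed in m/s. With threshold (N) it stops when the force on the tool has changed by that much, and returns True; else False.
- bot.movej(angles): joint-space move.
- fingers.open_jaws() and fingers.close(effort=None): open the fingers fully, or close them until they stop; effort is the grip in N (None keeps the last).
- bot.wait(seconds).
- bot.inverse_kinematics(position, orientation): joint angles nearest the present ones, or None.
- readout.read_state(): the state.
- viewer.camera(name): name is "scene" or "top"; returns the picture (384x512x3 uint8, red, green, blue); there is no depth.
- viewer.calibration(name): a dict with "mtx" (3x3 intrinsics, pixels), "dist_coeffs" ([k1, k2, p1, p2, k3] as OpenCV has them; the pictures are not rectified), "R" (3x3) and "t" (3): a world point X has camera coordinates R X + t. Camera axes: x right, y down, z forward; pixel columns grow to the right and rows downward; lengths in m; the calibration is good to about 2 mm. A picture is of the moment at which its call begins. calibration takes no time and is no camera call.
A pose or a line that the arm cannot do raises bot.Unreachable and nothing moves.
- bot.finish_job(): hands the job in, once; it reports no verdict.
Trained networks look in the newest picture that a camera, given by its name, has taken for a name from the list of things; names that differ only in an ending like _2 or _b are one class to them, and where a whole thing is asked for, a point or a joint stands for the part that bears it (a point fixed in the world has none). Each returns a list of dicts, best first, with "p" (0 to 1); they miss things now and then, are a little off and sometimes report something else, mostly with a low value. They report only what shows in the picture. A call takes as long as a camera call.
- models.look_for(thing, camera): "rect" ([left, top, right, bottom] in pixels, round what is visible of it).
- models.trace(thing, camera): "pixels" (384x512 bool, what is visible of it) and "rect" ([left, top, right, bottom] in pixels, round what is visible of it).
- models.landmark_of(thing, camera): "location" ([column, row] in pixels: a listed point, or the origin of a listed thing).
The state is a dict: "t": time; "joints": joint angles; "qvel": joint speeds; "effort": joint torques, N m; "tcp_pos": TCP position; "ee_rot": TCP orientation; "wrist_force": force on the tool from outside, world axes, zero at the start; "wrist_torque": the same for the moment, N m; "grip_width": finger opening in m.
Only numpy, scipy, OpenCV 4.12 (cv2) and the standard library are available. Lean on these libraries where they do the work, as an engineer would, in place of code of your own. Each camera call takes 0.05 s, during which the arm holds its last target. There are 200 camera calls.

## Task

Lock the hold-down that presses the two glued wallets: push the loose linch pin, tab upright, through the square hole in the post from the robot's side until its shoulder sits fully home against the post. Then swing the pin's red sprung ring up over the top of the post and press it down until it snaps past the pin's tip, and let go. Feel for the hole and work gently, never forcing or hammering the pin against the post, and leave the glue bottle and the cream and red thread spools where they stand.

Things in the scene. Friction and masses are not known exactly. Their poses are not given: they have to be found in the camera images.
- linch_pin: Linch pin, 0.14 kg, loose on the bench, tab up. Origin on the shank's axis in the plane of the shoulder (6 mm above the bench as it lies); x to the tip, z to the tab's top. Steel shank 12 x 12 mm, x = 0 to 46 mm, then a ball nose of 6 mm radius (tip at x = 52). Brass collar 22 mm wide, x = -6 to 0, z = -6 to 12. Brass body 14 mm wide, x = -44 to -6, z = -6 to 10.
- tab (a point): Middle of the pin's upright brass grip tab, at x = -18, z = 17 mm of the pin; same axes. The tab is 24 mm long in x, 14 mm wide in y, its top 9 mm above this point. Grip it from above across the 14 mm; the red ring lies folded back behind it, clear of the fingers.
- ring (a joint): Hinge of the red ring, about the pin's y through x = -37, z = 0 mm; rad. 0: bow at the tip; pi/2: straight up; pi: folded back (start, stop). Light friction (0.022 N m) holds it where left. Coming down the bow meets the nose at about +0.08 rad, springs out 2.5 mm under 3 to 8 N pressed on the bow, and snaps through to below -0.05. Lower stop -0.15.
- ring_bow (a point): Middle of the bow (far end) of the red ring, on the wire's centre line, 90.5 mm from the hinge. Round smooth wire 8 mm thick, straight along the pin's y for 28 mm here; the ring, 86 mm wide, clears the post. The wire turns between fingers that pinch it, so it can be carried over in an arc. Press the bow down beside the nose (12 mm wide, in line with this point), not on it.
- hold_down: Gluing hold-down, fixed: green base plate 190 x 130 x 10 mm with two folded black wallets and a grey post with a presser arm. Origin on the bench under the post's front face; z up, x = the way the pin is pushed (away from the robot). Post head: x = 0 to 28 mm, 40 mm wide, top 127 mm above the bench. The arm runs to +x, top 67 mm above the bench. The post does not give under hand force.
- hole (a point): Nominal mouth of the brass-rimmed square through hole (14 x 14 mm) in the post's front face, 110 mm above the bench; axes as the hold-down. Height and face are exact, but the post stands anywhere in its cross slot: the true hole lies up to 9 mm to either side (along y) and must be seen or felt for. The pin has 1 mm play all round in it: let go, its head sags about 5 degrees (ring hinge 4 mm low).
- spool_cream: Bystander: spool of cream thread, 52 mm wide, 86 mm tall, origin under its middle. Leave it alone.
- glue_bottle: Bystander: glue bottle with red nozzle, 52 mm wide, 166 mm tall, origin under its middle. Leave it alone.
- spool_red: Bystander: spool of red thread, 52 mm wide, 74 mm tall, origin under its middle. Leave it alone.

How it is judged:
On the way, in this order (a step that is already met when the one before it is completed fails the run):
1. the linch pin is through the hole, tab up, its shoulder home against the post within 2.5 mm (x of linch_pin in the frame of hole between -0.0025 and 0.004 m and y of linch_pin in the frame of hole between -0.013 and 0.013 m and z of linch_pin in the frame of hole between -0.004 and 0.004 m and angle between the x axis of linch_pin and the x axis of hole, either way round below 0.13 rad and angle between linch_pin's own z axis and vertical below 0.15 rad), for 0.2 s.
2. the ring has snapped past the pin's tip (value of joint ring below -0.05 rad), for 0.2 s.
At the end, for the whole second after the job is handed in: The linch pin is in the hole with its shoulder within 4 mm of the post's face, level and tab up (within about 7 degrees), the ring is snapped down past the tip (ring below -0.05 rad), and all is at rest and let go (x of linch_pin in the frame of hole between -0.004 and 0.004 m and y of linch_pin in the frame of hole between -0.013 and 0.013 m and z of linch_pin in the frame of hole between -0.004 and 0.004 m and angle between the x axis of linch_pin and the x axis of hole, either way round below 0.13 rad and value of joint ring below -0.05 rad and angle between linch_pin's own z axis and vertical below 0.15 rad and linear speed of linch_pin below 0.02 m/s); the robot touches nothing.
It fails at once if the pin is forced against the post or hold-down with more than 40 N (contact force between linch_pin and hold_down above 40 N).
It fails at once if the robot bears on the hold-down with more than 15 N (contact force between any of the fingers, the arm and hold_down above 15 N).
It fails at once if a bystander is shifted more than 20 mm or tipped (distance of any of spool_cream, glue_bottle, spool_red from where it was at the start of the episode above 0.02 m or angle between any of spool_cream, glue_bottle, spool_red's own z axis and vertical above 0.3 rad).
It also fails if it takes over 72 s, if anything falls off the work surface, if the arm or the gripper's body presses on something with over 40 N, if the wrist force passes 120 N, or if a joint passes its speed limit or range.

## Working session

There is one attempt and no reset: what is moved stays moved. The work goes in short steps, each a Python script; the robot and the scene stay as the last script left them, time stands still between calls to the robot, and variables do not carry over. Pictures are saved under pics/ and viewed, about 8 in all and at most 12, crops included, and the job is handed in when it is done.

```bash
mkdir -p pics; cat > h.py <<'E'
import numpy as np, cv2
from bench import bot, fingers, readout, viewer, models
from scipy.spatial.transform import Rotation as Rn
def ray(cam,px):
    c=viewer.calibration(cam); R=np.array(c["R"]);t=np.array(c["t"])
    u=cv2.undistortPoints(np.array([[px]],float),np.array(c["mtx"]),np.array(c["dist_coeffs"]))[0,0]
    return -R.T@t, R.T@np.array([u[0],u[1],1.])
def atz(cam,px,z):
    o,d=ray(cam,px); return o+d*(z-o[2])/d[2]
def proj(cam,P):
    c=viewer.calibration(cam); R=np.array(c["R"])
    return cv2.projectPoints(np.atleast_2d(np.array(P,float)),cv2.Rodrigues(R)[0],np.array(c["t"],float),np.array(c["mtx"]),np.array(c["dist_coeffs"]))[0][:,0]
def tri(p1,p2):
    (a,u),(b,v)=ray("scene",p1),ray("top",p2)
    s=np.linalg.lstsq(np.c_[u,-v],b-a,rcond=None)[0]
    return (a+u*s[0]+b+v*s[1])/2, np.linalg.norm(a+u*s[0]-b-v*s[1])
def q(M):
    x=Rn.from_matrix(M).as_quat(); return [x[3],x[0],x[1],x[2]]
def save(cam,name,box=None,k=1):
    im=viewer.camera(cam)[:,:,::-1]
    if box: im=im[box[1]:box[3],box[0]:box[2]]
    cv2.imwrite("pics/"+name,cv2.resize(im,None,fx=k,fy=k,interpolation=cv2.INTER_CUBIC)); 
E
python3 - <<'E'
from h import *
np.set_printoptions(precision=4,suppress=True)
for c in("scene","top"):
    save(c,c+"0.png",k=1.5); print(c,ray(c,(256,192)))
    for t in("linch_pin","tab","ring_bow","hold_down","hole","spool_cream","glue_bottle","spool_red"):
        print(t,[(np.round(d["location"],1),round(d["p"],2)) for d in models.landmark_of(t,c)][:3])
s=readout.read_state();print(s)
E
```

```text
scene (array([-0.1815,  0.5958,  1.0382]), array([ 0.5847, -0.4264, -0.6905]))
linch_pin [(array([318.4, 215.3]), 0.67), (array([356.1, 233.1]), 0.53)]
tab [(array([332.2, 214.6]), 0.61)]
ring_bow [(array([355.7, 232.1]), 0.65)]
hold_down [(array([226.4, 237.9]), 0.94)]
hole [(array([226. , 214.3]), 0.6)]
spool_cream [(array([256.1, 180.4]), 0.53)]
glue_bottle [(array([293.7, 170.5]), 0.74)]
spool_red [(array([152.1, 252. ]), 0.62)]
top (array([0.4036, 0.0808, 1.344 ]), array([ 0.1551, -0.0128, -0.9878]))
linch_pin [(array([334.1, 234.3]), 0.68)]
tab [(array([337.4, 241.8]), 0.58)]
ring_bow [(array([347.9, 277.1]), 0.69)]
hold_down [(array([225.9, 208.8]), 0.7)]
hole [(array([332.5, 235. ]), 0.61), (array([225.7, 202. ]), 0.56)]
spool_cream [(array([298.4, 151.8]), 0.67)]
glue_bottle [(array([346.5, 159.4]), 0.7)]
spool_red [(array([155. , 181.1]), 0.85), (array([223.5, 201.6]), 0.15)]
{'t': 0.9, 'joints': array([-0.9234,  0.2551,  0.1082, -0.    , -1.4239, -0.2846]), 'qvel': array([-0.0018, -0.0011,  0.001 , -0.0002,  0.0012,  0.0001]), 'effort': array([  0.002 , -38.6397,  23.8076,   5.3679,  -0.0005,   0.    ]), 'tcp_pos': array([ 0.1952, -0.5142,  0.2145]), 'ee_rot': array([ 0.6955, -0.1275,  0.6955,  0.1276]), 'wrist_force': array([ 0.152 , -0.1512, -0.4196]), 'wrist_torque': array([-0.0013, -0.0172,  0.0197]), 'grip_width': 0.08548018417260289}
```

View pics/scene0.png

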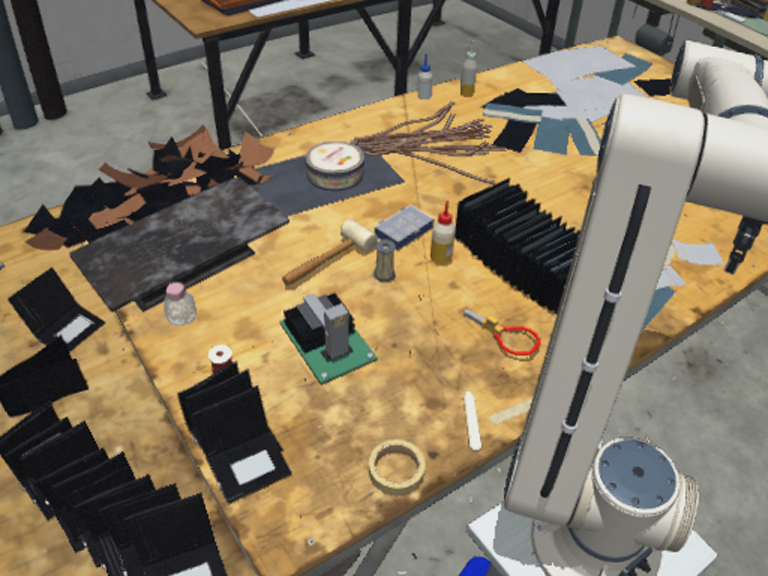

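View pics/top0.png

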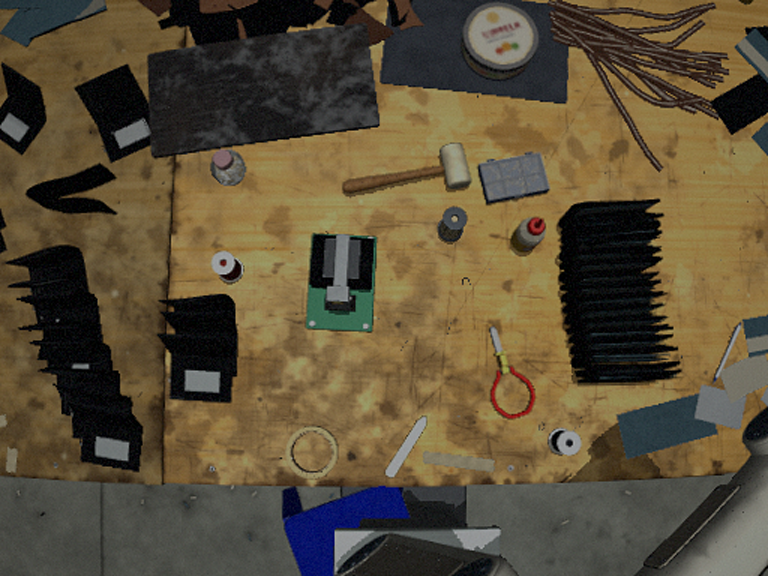

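```bash
python3 - <<'E'
from h import *
np.set_printoptions(precision=4,suppress=True)
for n,a,b,z in [("pin",(318.4,215.3),(334.1,234.3),.006),("tab",(332.2,214.6),(337.4,241.8),.023),("bow",(355.7,232.1),(347.9,277.1),.006),("hd",(226.4,237.9),(225.9,208.8),0),("hole",(226,214.3),(225.7,202),.11),("cream",(256.1,180.4),(298.4,151.8),0),("glue",(293.7,170.5),(346.5,159.4),0),("red",(152.1,252),(155,181.1),0)]:
    print(n,*tri(a,b),atz("scene",a,z),atz("top",b,z))
import cv2
for c,f in(("scene",(226,214)),("top",(226,202))):
    save(c,c+"z.png",(f[0]-50,f[1]-50,f[0]+50,f[1]+50),6)
E
```

```text
pin [ 0.494  -0.1591  0.0019] 0.015424632582434152 [ 0.496  -0.1499  0.006 ] [ 0.4886 -0.1642  0.006 ]
tab [ 0.4635 -0.172   0.026 ] 0.006580843687542162 [ 0.4633 -0.1769  0.023 ] [ 0.4659 -0.1702  0.023 ]
bow [ 0.3673 -0.1964  0.0186] 0.008535083292966433 [ 0.3767 -0.2026  0.006 ] [ 0.364  -0.2022  0.006 ]
hd [0.5637 0.152  0.0189] 0.003456738612253092 [0.5787 0.1451 0.    ] [0.5649 0.1516 0.    ]
hole [0.5707 0.1476 0.1128] 0.0031623679819067834 [0.5742 0.1474 0.11  ] [0.5701 0.1465 0.11  ]
cream [ 0.7302 -0.0641  0.0193] 0.0050634247699379185 [ 0.7456 -0.0784  0.    ] [ 0.7366 -0.0643  0.    ]
glue [ 0.7087 -0.2094  0.0126] 0.006676586402787571 [ 0.7173 -0.2218  0.    ] [ 0.7138 -0.2096  0.    ]
red [0.6462 0.3622 0.0053] 0.0015637610749161162 [0.6499 0.3604 0.    ] [0.6477 0.364  0.    ]
```

The scene view shows the hold-down at about (330,335) and the pin at about (500,335). The top view shows the post at (340,295) and the pin lying from its tip at (492,328) to its bow at (513,415). Both views are scaled 1.5x. Next I need closer crops.

```bash
python3 - <<'E'
from h import *
A=viewer.camera("scene")[:,:,::-1];B=viewer.camera("top")[:,:,::-1]
f=lambda im,x,y,w,h:cv2.resize(im[y:y+h,x:x+w],(400,300),interpolation=cv2.INTER_CUBIC)
o=np.vstack([np.hstack([f(A,186,190,68,51),f(A,300,198,68,51)]),np.hstack([f(B,192,174,68,51),f(B,296,212,92,69)])])
cv2.imwrite("pics/c.png",o)
np.set_printoptions(precision=4,suppress=True)
# red mask for ring
for n,c in(("scene",A),("top",B)):
    hsv=cv2.cvtColor(np.ascontiguousarray(c),cv2.COLOR_BGR2HSV)
    for t in("linch_pin",):
        d=models.trace(t,n)
        print(n,[(round(x["p"],2),np.round(x["rect"])) for x in d])
E
```

```text
scene []
top [(0.93, array([330., 221., 358., 278.]))]
```

View pics/c.png

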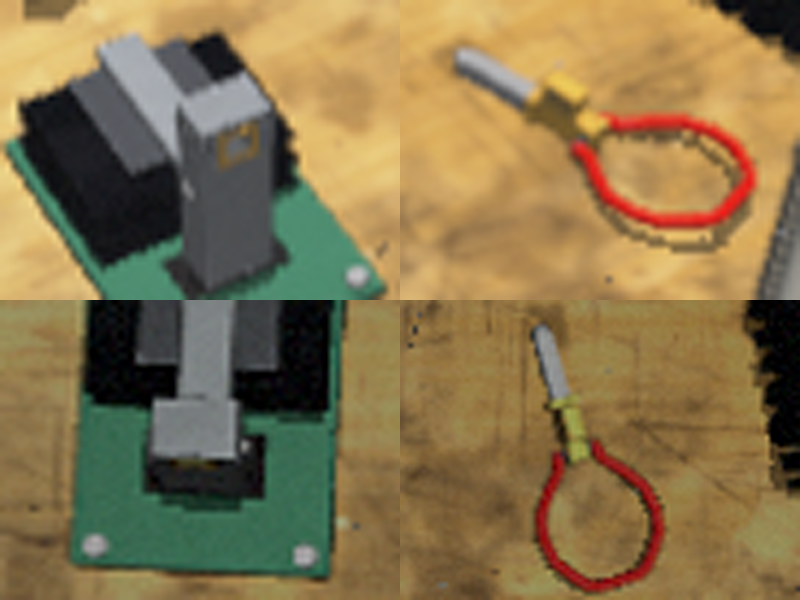

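The crops show the hole rim centred near scene (226.6,214.5). The post-top corners and the plate bolts are clear in the top crop. The pin's tip is at top (328.4,218), its collar at (333.9,235.5) and its bow at (341.3,278.2). Next I compute the poses from these.

```bash
python3 - <<'E'
from h import *
np.set_printoptions(precision=4,suppress=True)
T=lambda x,y:(192+x/5.882,174+(y-300)/5.882)
S=lambda x,y:(186+x/5.882,190+y/5.882)
P=lambda x,y:(296+(x-400)/4.348,212+(y-300)/4.348)
PS=lambda x,y:(300+(x-400)/5.882,198+y/5.882)
for n,a,z in [("plateFL",(75,563),.01),("plateFR",(329,576),.01),("boltL",(95,545),.012),("boltR",(304,556),.012),("pFL",(150,459),.127),("pFR",(238,459),.127),("pBL",(156,397),.127),("pBR",(241,401),.127),("armL",(180,402),.067),("armR",(232,402),.067)]:
    print(n,atz("top",T(*a),z))
for n,a,z in [("tFL",(188,139),.127),("tFR",(272,109),.127),("tBR",(243,73),.127),("tBL",(178,98),.127),("hole",(239,144),.11)]: print("S",n,atz("scene",S(*a),z))
for n,a,z in [("tip",(541,326),.006),("collar",(565,400),.018),("bow",(597,584),.006)]: print("T",n,atz("top",P(*a),z))
for n,a,z in [("tip",(457,55),.006),("bow",(748,180),.006),("tabtop",(566,85),.032)]: print("S",n,atz("scene",PS(*a),z))
E
```

```text
plateFL [0.5347 0.2124 0.01  ]
plateFR [0.5282 0.087  0.01  ]
boltL [0.5434 0.2024 0.012 ]
boltR [0.538  0.0993 0.012 ]
pFL [0.5704 0.1674 0.127 ]
pFR [0.5704 0.1276 0.127 ]
pBL [0.5988 0.165  0.127 ]
pBR [0.597  0.1264 0.127 ]
armL [0.606  0.1577 0.067 ]
armR [0.606  0.1329 0.067 ]
S tFL [0.5747 0.1733 0.127 ]
S tFR [0.5701 0.1287 0.127 ]
S tBR [0.5985 0.1277 0.127 ]
S tBL [0.6008 0.1633 0.127 ]
S hole [0.5726 0.1462 0.11  ]
T tip [ 0.5365 -0.1485  0.006 ]
T collar [ 0.4858 -0.1615  0.018 ]
T bow [ 0.3637 -0.1828  0.006 ]
S tip [ 0.539  -0.1488  0.006 ]
S bow [ 0.3814 -0.2221  0.006 ]
S tabtop [ 0.4715 -0.1655  0.032 ]
```

```bash
cat >> h.py <<'E'
def down(yaw): # tool pointing down, tool z along yaw, jaws along yaw+90deg
    c,s=np.cos(yaw),np.sin(yaw)
    return q(np.array([[0,-s,c],[0,c,s],[-1,0,0]]))
E
python3 - <<'E'
from h import *
np.set_printoptions(precision=4,suppress=True)
P=lambda x,y:(296+(x-400)/4.348,212+(y-300)/4.348)
tip=atz("top",P(541,326),.006); L=atz("top",P(540,520),.006);R=atz("top",P(662,522),.006); m=(L+R)/2
print("width",np.linalg.norm(L-R),m)
d=tip-m; y1=np.arctan2(d[1],d[0])
co=atz("top",P(565,400),.018); d=tip-co; y2=np.arctan2(d[1],d[0]); print("yaws",y1,y2)
yaw=.5*(y1+y2); 
tip=np.array([.5375,-.1487]); g=tip-.071*np.array([np.cos(yaw),np.sin(yaw)])
print("yaw",yaw,"grasp",g)
Q=down(yaw)
print(bot.inverse_kinematics([*g,.12],Q))
bot.move_to([*g,.12],Q)
save("top","a.png",(286,192,406,282),6)
print([(x["location"],x["p"]) for x in models.landmark_of("tab","top")])
print(readout.read_state()["t"],proj("top",[[*g,.023]]))
E
```

```text
width 0.08271889188228548 [ 0.4054 -0.1865  0.006 ]
yaws 0.2816851191656524 0.25011797599870694
yaw 0.26590154758217965 grasp [ 0.469  -0.1674]
[-0.0275  0.2042 -0.2042  0.     -1.1624 -1.2774]
[]
2.9583 [[336.4121 240.7179]]
```

View pics/a.png

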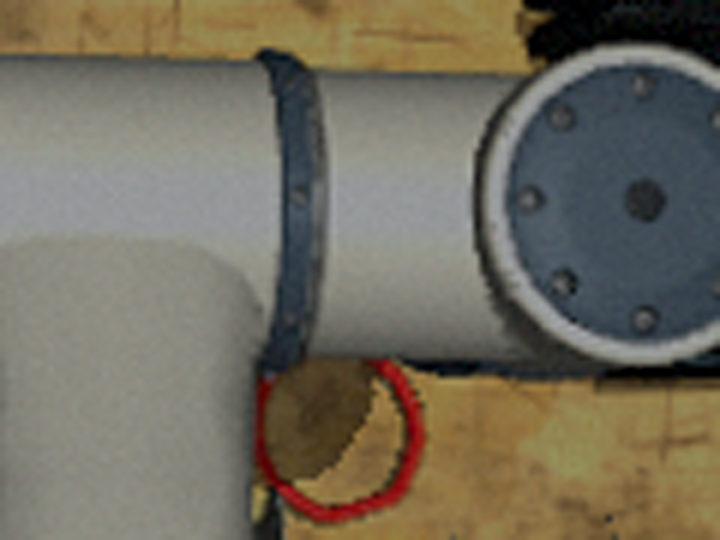

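The arm hides the pin in the top view and only the ring shows. I'll go down on the computed point with a contact guard, grip, and check the opening.

```bash
python3 - <<'E'
from h import *
np.set_printoptions(precision=4,suppress=True)
p=readout.read_state()["tcp_pos"]
print(bot.move_linear([p[0],p[1],.027],speed=.1,threshold=5))
print(readout.read_state()["tcp_pos"])
fingers.close(60)
s=readout.read_state();print(s["grip_width"],s["tcp_pos"],s["wrist_force"],s["t"])
if .012<s["grip_width"]<.017:
    p=s["tcp_pos"]; bot.move_linear([p[0],p[1],.134],speed=.15)
    s=readout.read_state();print(s["grip_width"],s["tcp_pos"],s["wrist_force"],s["wrist_torque"],s["t"])
save("scene","g.png",(290,150,390,225),7)
E
```

```text
False
[ 0.4694 -0.1683  0.0276]
-0.0001962512076497516 [ 0.4689 -0.1681  0.027 ] [ 0.4298  1.0075 -0.2273] 4.8083
```

View pics/g.png

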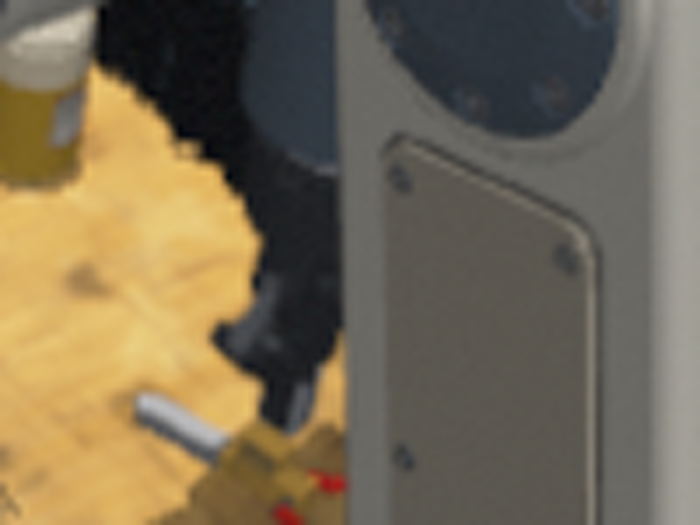

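The jaws closed on nothing. The pin has not moved: its tip is still at scene (310,207). The fingertips show at (331,211), just beyond the tab. I'll rise a little and compare projections.

```bash
python3 - <<'E'
from h import *
np.set_printoptions(precision=4,suppress=True)
s=readout.read_state();p=s["tcp_pos"]
print(proj("scene",[p,p-[0,0,.017]]))
bot.move_linear([p[0],p[1],.12],speed=.2)
bot.move_to([.40,-.02,.25],down(0))
fingers.open_jaws()
A=viewer.camera("scene")[:,:,::-1];
print([(x["location"],x["p"]) for x in models.landmark_of("tab","scene")])
print([(x["rect"],x["p"]) for x in models.trace("linch_pin","scene")])
B=viewer.camera("top")[:,:,::-1]
print([(x["location"],x["p"]) for x in models.landmark_of("tab","top")])
f=lambda im,x,y,w,h:cv2.resize(im[y:y+h,x:x+w],(400,600),interpolation=cv2.INTER_CUBIC)
cv2.imwrite("pics/d.png",np.hstack([f(A,302,192,60,90),f(B,316,206,40,60)]))
for n,x,z in(("tip",.052,0),("tab",-.018,.026),("bow",-.1275,0)):
  for y in(.2,.24,.28):
    P=np.array([.5375,-.1487,.006])+[(x-.052)*np.cos(y),(x-.052)*np.sin(y),z]
    print(n,y,proj("scene",P),proj("top",P))
print(readout.read_state()["t"])
E
```

```text
[[329.1613 213.7471]
 [328.3719 217.4219]]
[([328.9, 214.6], 0.62)]
[([309.8, 210.6, 363.0, 238.5], 0.58)]
[([335.9, 244.7], 0.46)]
tip 0.2 [[309.9486 207.6379]] [[328.4837 217.6498]]
tip 0.24 [[309.9486 207.6379]] [[328.4837 217.6498]]
tip 0.28 [[309.9486 207.6379]] [[328.4837 217.6498]]
tab 0.2 [[328.0686 213.3262]] [[335.3527 240.6067]]
tab 0.24 [[328.595  212.8684]] [[336.2914 240.3841]]
tab 0.28 [[329.0913 212.3939]] [[337.2194 240.1236]]
bow 0.2 [[354.7668 237.6345]] [[341.8594 278.0356]]
bow 0.24 [[356.0639 236.3662]] [[344.2321 277.452 ]]
bow 0.28 [[357.2756 235.057 ]] [[346.5762 276.7718]]
7.3583
```

View pics/d.png

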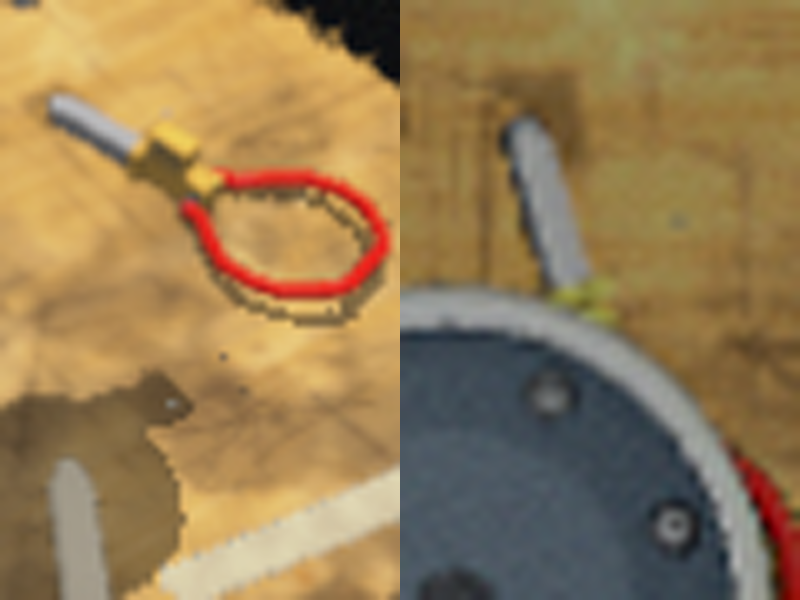

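The pin's pose agrees in both views: the tab top is at scene (327.8,212.7) and projects to (328.6,212.9). So either the reported tool position or the finger length is in doubt. I'll check where the closed fingertips appear in the image.

```bash
python3 - <<'E'
from h import *
np.set_printoptions(precision=4,suppress=True)
print("tips",bot.tcp_to_tips)
fingers.close(60)
bot.move_to([.46,-.05,.15],down(.25))
s=readout.read_state();p=s["tcp_pos"];print(p,s["grip_width"],s["t"])
print(Rn.from_quat(np.roll(s["ee_rot"],-1)).as_matrix())
A=np.ascontiguousarray(viewer.camera("scene")[:,:,::-1])
pr=proj("scene",[p,p-[0,0,bot.tcp_to_tips]]);print(pr)
c=pr[1].astype(int); x0,y0=c[0]-50,c[1]-45
im=cv2.resize(A[y0:y0+75,x0:x0+100],None,fx=7,fy=7,interpolation=cv2.INTER_CUBIC)
for k in pr: cv2.circle(im,tuple(int(v) for v in ((k-[x0,y0])*7+3)),5,(0,255,0),-1)
cv2.imwrite("pics/e.png",im); print(x0,y0)
E
```

```text
tips 0.017
[ 0.4601 -0.0502  0.1507] -0.0002003026904252218 8.675
[[-0.0001 -0.2455  0.9694]
 [-0.0008  0.9694  0.2455]
 [-1.     -0.0007 -0.0003]]
[[306.3468 201.8629]
 [305.6844 206.0631]]
255 161
```

View pics/e.png

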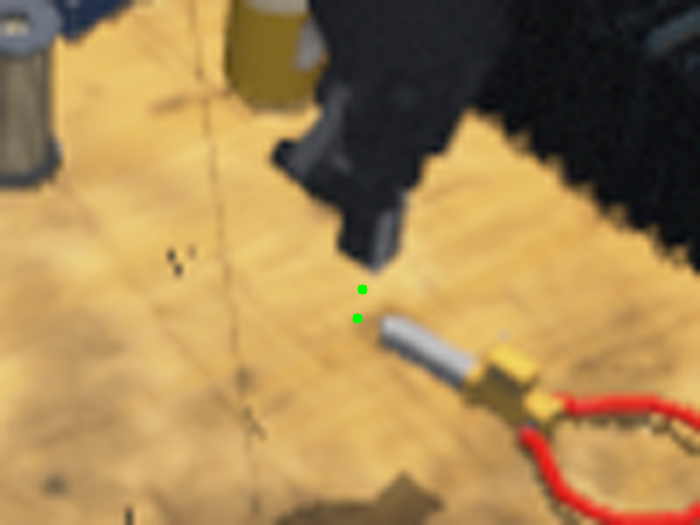

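The closed fingertips show at scene (308.1,199.3), about 29 mm above where the stated tool frame puts them at (305.7,206.1). I'll touch the bare bench to measure this offset, and check the sideways error there too.

```bash
python3 - <<'E'
from h import *
np.set_printoptions(precision=4,suppress=True)
p=readout.read_state()["tcp_pos"]
bot.move_linear([p[0],p[1],.04],speed=.2)
print(bot.move_linear([p[0],p[1],-.03],speed=.03,threshold=4))
s=readout.read_state();p=s["tcp_pos"];print(p,s["wrist_force"],s["t"])
A=np.ascontiguousarray(viewer.camera("scene")[:,:,::-1])
bot.move_linear([p[0],p[1],.06],speed=.2)
pr=proj("scene",[[p[0],p[1],0]])[0];print(pr)
c=pr.astype(int); x0,y0=c[0]-40,c[1]-40
im=cv2.resize(A[y0:y0+60,x0:x0+80],None,fx=8,fy=8,interpolation=cv2.INTER_CUBIC)
cv2.circle(im,tuple(int(v) for v in ((pr-[x0,y0])*8+4)),3,(0,255,0),-1)
cv2.imwrite("pics/f.png",im); print(x0,y0)
E
```

```text
True
[ 0.4606 -0.05   -0.0167] [-2.0795  1.3443  4.9425] 11.1083
[300.676  236.4571]
260 196
```

View pics/f.png

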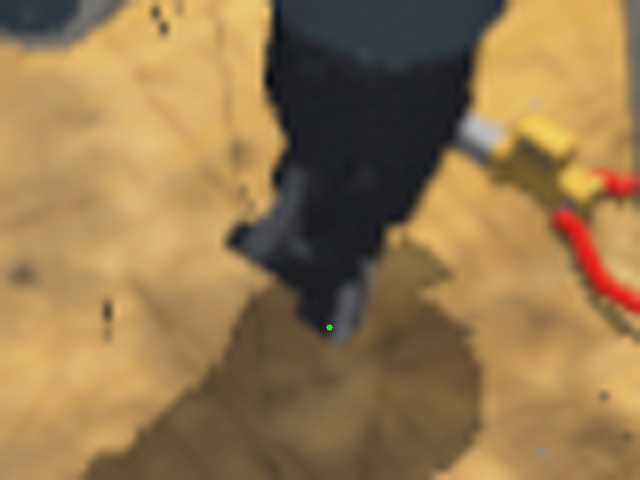

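The tips touch the bench at a TCP reading of -0.0167, so with the tool down they stand about 17 mm above the TCP, not below it. Sideways they agree within about 2 mm at scene (301.5,237). I'll use tips z = TCP z + 0.0167 from here on and grip again.

```bash
python3 - <<'E'
from h import *
np.set_printoptions(precision=4,suppress=True)
yaw=.245; g=np.array([.5375,-.1487])-.071*np.array([np.cos(yaw),np.sin(yaw)])
Q=down(yaw); print(g)
fingers.open_jaws()
bot.move_to([*g,.06],Q)
print(bot.move_linear([*g,-.008],speed=.08,threshold=5))
fingers.close(60)
s=readout.read_state();print(s["grip_width"],s["tcp_pos"],s["wrist_force"],s["t"])
if .012<s["grip_width"]<.017:
    p=s["tcp_pos"]; bot.move_linear([p[0],p[1],.098],speed=.15)
    s=readout.read_state();print(s["grip_width"],s["tcp_pos"],s["wrist_force"],s["wrist_torque"],s["t"])
E
```

```text
[ 0.4686 -0.1659]
False
0.013138259432299584 [ 0.4689 -0.166  -0.0077] [-0.7795  0.117   3.5039] 14.6583
0.013009767748455034 [ 0.4679 -0.1658  0.0968] [-0.8876  1.0027 -2.4412] [ 0.0246 -0.0204 -0.022 ] 15.5167
```

Gripped: the opening is 13 mm on the 14 mm tab, and the lift shows the weight. Next I carry the pin to about 15 mm in front of the hole and look.

```bash
python3 - <<'E'
from h import *
np.set_printoptions(precision=4,suppress=True)
yaw=-.053; u=np.array([np.cos(yaw),np.sin(yaw)]); H=np.array([.5715,.1468])
Q=down(yaw)
a=H-u*(.071+.03); bot.move_to([*a,.105],Q)
a=H-u*(.071+.012); bot.move_linear([*a,.0963],speed=.1)
s=readout.read_state();print(a,s["grip_width"],s["tcp_pos"],s["wrist_force"],s["t"])
A=np.ascontiguousarray(viewer.camera("scene")[:,:,::-1])
B=np.ascontiguousarray(viewer.camera("top")[:,:,::-1])
f=lambda im,x,y,w,h:cv2.resize(im[y:y+h,x:x+w],(400,600),interpolation=cv2.INTER_CUBIC)
cv2.imwrite("pics/i.png",np.hstack([f(A,206,190,40,60),f(B,206,180,40,60)]))
tip=np.array([*(s["tcp_pos"][:2]+u*.071),.110]);print("exp tip",proj("scene",tip),proj("top",tip))
E
```

```text
[0.4886 0.1512] 0.012521509375392913 [0.4886 0.1502 0.0958] [-0.4111 -0.3453 -1.6145] 17.075
exp tip [[228.9621 217.3291]] [[225.6832 205.8951]]
```

View pics/i.png

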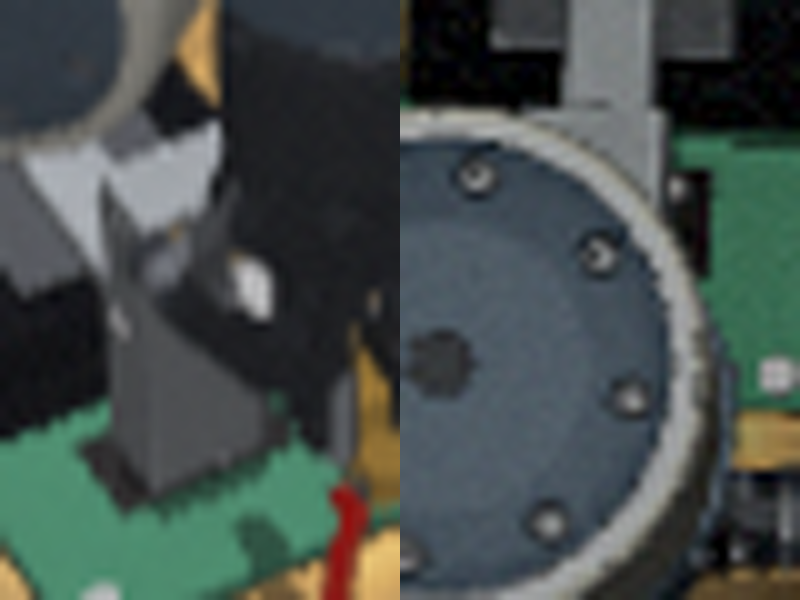

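The gripper mostly hides the view. The nose shows at about scene (222,216), next to the rim, so I'll feel for the hole.

```bash
cat >> h.py <<'E'
YAW=-.053; U=np.array([np.cos(YAW),np.sin(YAW)]); V=np.array([-U[1],U[0]]); H=np.array([.5715,.1468])
def loc():
    s=readout.read_state(); d=s["tcp_pos"][:2]-H
    return np.array([d@U,d@V,s["tcp_pos"][2]]),s
def go(x,y,z,**k): return bot.move_linear([*(H+U*x+V*y),z],**k)
def rep(tag):
    l,s=loc(); f=s["wrist_force"]; print(tag,np.round(l*1000,1),"F",np.round([f[:2]@U,f[:2]@V,f[2]],1),"T",np.round(s["wrist_torque"],2),"w",round(s["grip_width"]*1000,1),"t",round(s["t"],1))
E
python3 - <<'E'
from h import *
rep("0"); go(-.083,.0005,.0968,speed=.05); rep("a")
r=go(-.055,.0005,.0968,speed=.025,threshold=3); rep(r)
E
```

```text
0 [-83.1  -0.5  96.3] F [ 0.  -0.9 -2.9] T [ 0.02 -0.03  0.01] w 12.7 t 17.2
a [-83.1   0.6  97.1] F [-0.7 -0.2 -2.3] T [ 0.07 -0.03 -0.03] w 12.6 t 17.4
False [-55.1   0.5  96.8] F [ 0.   0.  -1.8] T [ 0.02 -0.    0.03] w 12.8 t 18.7
```

There was no contact, and the tip should now be about 16 mm past the face, so it found the hole. I continue to the shoulder.

```bash
python3 - <<'E'
from h import *
r=go(-.027,.0005,.0968,speed=.04,threshold=5); rep(r)
if not r:
    r=go(-.010,.0005,.0968,speed=.015,threshold=6); rep(r)
E
```

```text
False [-27.1   0.4  96.7] F [-0.4  0.4 -1.7] T [-0.02  0.08 -0.01] w 12.9 t 19.5
True [-21.4   0.3  95.6] F [-0.2  0.7 -2.9] T [0.03 0.   0.01] w 13.0 t 20.2
```

```bash
python3 - <<'E'
from h import *
for i in range(3):
    r=go(-.008,.0005,.0966,speed=.01,threshold=7); rep(r)
    if loc()[0][0]>-.012: break
E
```

```text
True [-20.7   0.1  95.4] F [-1.3 -0.1  4. ] T [ 0.08 -0.02  0.  ] w 13.1 t 20.6
True [-20.8   0.1  95.4] F [-2.3  0.6  4. ] T [ 0.01  0.12 -0.04] w 12.5 t 21.1
True [-20.8   0.1  95.5] F [-1.1 -0.   3.5] T [ 0.02  0.14 -0.06] w 12.7 t 21.5
```

The pin stops firmly at -20.8 mm where I expected about -19, which fits the shoulder being home. I'll let go, rise, and look.

```bash
python3 - <<'E'
from h import *
np.set_printoptions(precision=4,suppress=True)
fingers.open_jaws(); rep("open")
go(-.022,.0003,.20,speed=.25)
bot.move_to([.30,-.12,.25],down(0)); 
A=np.ascontiguousarray(viewer.camera("scene")[:,:,::-1])
for t in("ring_bow","tab","linch_pin"): print(t,[(x["location"],round(x["p"],2)) for x in models.landmark_of(t,"scene")][:2])
B=np.ascontiguousarray(viewer.camera("top")[:,:,::-1])
for t in("ring_bow","tab","linch_pin"): print(t,[(x["location"],round(x["p"],2)) for x in models.landmark_of(t,"top")][:2])
f=lambda im,x,y,w,h:cv2.resize(im[y:y+h,x:x+w],(400,600),interpolation=cv2.INTER_CUBIC)
cv2.imwrite("pics/j.png",np.hstack([f(A,210,190,60,90),f(B,196,180,60,90)]))
rep("up")
L=lambda x,z:np.array([*(H-U*.002+U*x),.11+z])
c,s=np.cos(.08),np.sin(.08)
for n,x,z in(("tab top",-.018,.026),("bow",-.1275,0),("tip",.052,0)):
    P=L(x*c-z*s*0+z*s,z*c+x*s); print(n,P,proj("scene",P),proj("top",P))
E
```

```text
open [-20.9   0.1  95.5] F [-0.1  0.7  0.4] T [-0.02 -0.05 -0.1 ] w 85.3 t 22.2
ring_bow [([249.4, 246.2], 0.75)]
tab [([232.1, 214.4], 0.82), ([225.7, 241.1], 0.41)]
linch_pin [([222.9, 216.1], 0.72)]
ring_bow [([224.9, 246.0], 0.51)]
tab [([225.1, 210.6], 0.56)]
linch_pin [([224.6, 204.2], 0.77)]
up [-256.8 -280.7  249.9] F [ 0.7 -0.5 -0.2] T [ 0.   -0.01  0.03] w 85.5 t 24.6
tab top [0.5537 0.1477 0.1345] [[229.594  212.8309]] [[224.6969 206.941 ]]
bow [0.4426 0.1536 0.0998] [[249.5942 247.6225]] [[222.957  249.5982]]
tip [0.6213 0.1442 0.1142] [[218.4761 203.0062]] [[226.6256 183.051 ]]
```

View pics/j.png

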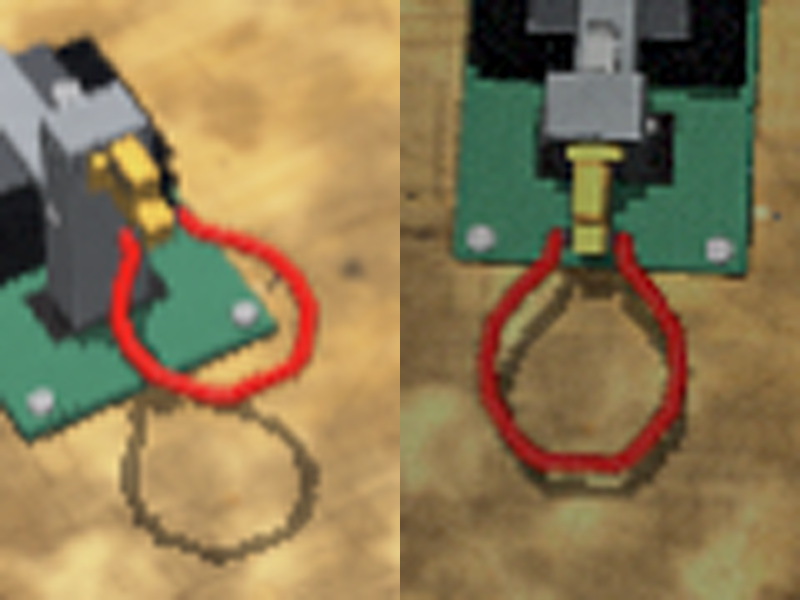

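The shoulder sits against the post and the tip shows behind it. The bow measures top (223,249.6) and scene (249.8,247.7), which matches the prediction of (0.443,0.154,0.100). I pinch the bow and carry it over in an arc.

```bash
cat >> h.py <<'E'
OFF=.0167  # tips z = TCP z + OFF (tool down)
C=np.array([-.0375,.1073]); RB=.0905
def bow(phi): return C+RB*np.array([np.cos(phi),np.sin(phi)])
def gotip(x,y,zt,**k): return go(x,y,zt-OFF,**k)
E
python3 - <<'E'
from h import *
best=None
for s in(1,-1):
    Q=down(YAW+s*np.pi/2); j=bot.inverse_kinematics([*(H+U*-.129),.14],Q); print(s,None if j is None else np.round(j,2))
    if j is not None and (best is None or abs(j[5])<abs(best[0])): best=(j[5],Q)
Q=best[1]
bot.move_to([*(H+U*-.129),.14],Q); rep("over")
print(gotip(-.129,.0005,.092,speed=.1,threshold=4)); rep("down")
fingers.close(25); bot.wait(.1); rep("grip")
E
```

```text
1 [ 0.67  0.13 -0.24  0.   -1.2  -0.72]
-1 [ 0.67  0.13 -0.24  0.   -1.2   2.42]
over [-128.8   -0.5  140.5] F [-0.1 -0.1 -0.1] T [-0.03 -0.04 -0.07] w 84.9 t 25.8
False
down [-128.5    0.6   76. ] F [-0.4 -0.8 -0. ] T [ 0.03 -0.01  0.01] w 85.1 t 26.6
grip [-128.9    0.5   75.3] F [-0.1 -0.3  0.1] T [-0.05 -0.15 -0.01] w 6.4 t 27.4
```

```bash
python3 - <<'E'
from h import *
for k,phi in enumerate(np.radians(np.arange(182,42,-10))):
    b=bow(phi); r=gotip(b[0],.0005,b[1]-.008,speed=.09,threshold=12)
    if r or k%4==1: rep((round(np.degrees(phi)),r))
    if r: break
rep("end")
A=np.ascontiguousarray(viewer.camera("scene")[:,:,::-1])
B=np.ascontiguousarray(viewer.camera("top")[:,:,::-1])
f=lambda im,x,y,w,h:cv2.resize(im[y:y+h,x:x+w],(400,600),interpolation=cv2.INTER_CUBIC)
cv2.imwrite("pics/k.png",np.hstack([f(A,200,170,60,90),f(B,196,160,60,90)]))
E
```

```text
(172, False) [-126.9    0.8   95.4] F [ 0.3 -0.3 -2.2] T [ 0.   -0.15 -0.02] w 6.7 t 28.0
(132, False) [-98.1   0.5 150.1] F [-3.8 -0.4  2.7] T [-0.03  1.59 -0.04] w 6.7 t 29.3
(92, False) [-40.5   0.5 172.8] F [-0.9 -0.6  3.1] T [-0.02  0.2  -0.  ] w 6.4 t 30.6
(52, False) [ 18.8   0.5 153.6] F [2.2 0.1 1.9] T [ 0.01 -0.58 -0.04] w 6.6 t 31.9
end [ 18.8   0.5 153.6] F [2.2 0.1 1.9] T [ 0.01 -0.58 -0.04] w 6.6 t 31.9
```

View pics/k.png

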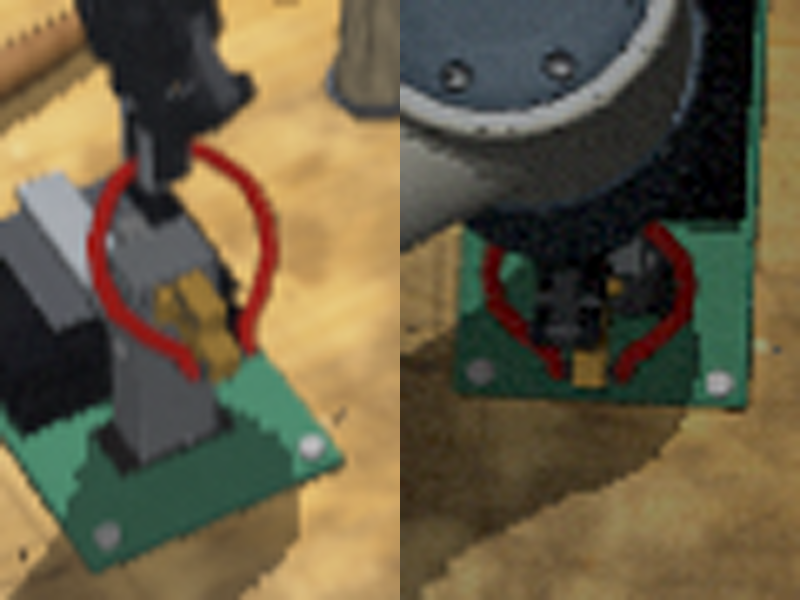

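The ring is over the post at 52° and the pin is still seated in the scene crop. Next I release past the top, close the fingers, and press the bow down beside the nose along the arc.

```bash
python3 - <<'E'
from h import *
b=bow(np.radians(42)); gotip(b[0],.0005,b[1]-.008,speed=.09,threshold=12); rep("42")
fingers.open_jaws(); gotip(b[0],.0005,.225,speed=.2); fingers.close(25)
gotip(b[0]+.003,.021,.225,speed=.2)
b=bow(np.radians(45)); print(gotip(b[0]+.003,.021,b[1]+.010,speed=.12,threshold=5)); rep("above")
for d in (40,34,28,22,16,10):
    b=bow(np.radians(d)); r=gotip(b[0]+.003,.021,b[1]+.004,speed=.06,threshold=8); rep((d,r))
    if r: break
E
```

```text
42 [ 30.7   0.5 142.5] F [ 3.  -0.1  2.9] T [ 0.02 -1.01  0.02] w 6.2 t 32.3
False
above [ 29.8  20.6 165.2] F [ 1.1 -0.3  0.8] T [0.02 0.07 0.  ] w 0.0 t 35.0
(40, False) [ 34.8  20.8 152.3] F [-0.4  0.8  0.2] T [ 0.03 -0.01  0.01] w -0.1 t 35.4
(34, False) [ 40.4  20.9 144.5] F [ 0.3 -0.9 -0.6] T [-0.02 -0.01 -0.03] w -0.0 t 35.7
(28, False) [ 45.2  20.8 136.4] F [ 0.5 -0.3  0.1] T [-0.02  0.02 -0.01] w 0.3 t 36.0
(22, False) [ 49.2  20.8 127.8] F [-0.2  0.3 -0.2] T [-0.04 -0.02 -0.04] w -0.2 t 36.3
(16, False) [ 52.2  20.8 118.9] F [-0.8  0.1 -0.5] T [-0.  0.  0.] w 0.1 t 36.6
(10, False) [ 54.3  20.9 109.6] F [-0.4 -0.9  0.3] T [-0.01  0.02 -0.05] w -0.1 t 37.0
```

```bash
python3 - <<'E'
from h import *
for zt in(.120,.115,.110,.106,.102,.098,.094,.091):
    r=gotip(.0555,.021,zt,speed=.03,threshold=14); rep((zt,r))
    if r: break
for t in("ring_bow","tab"):
    viewer.camera("scene"); print(t,[(x["location"],round(x["p"],2)) for x in models.landmark_of(t,"scene")][:2])
E
```

```text
(0.12, False) [ 55.4  21.  103.2] F [-0.5 -0.1  0.5] T [0.03 0.03 0.01] w 0.1 t 37.3
(0.115, False) [55.8 21.2 98.6] F [ 0.8 -0.4  2.3] T [ 0.11 -0.34  0.01] w 0.3 t 37.7
(0.11, False) [55.  20.8 92.8] F [ 0.5 -0.5  1.3] T [-0.13 -0.01  0.04] w -0.1 t 38.0
(0.106, False) [54.8 20.7 88.3] F [ 0.4 -0.8  0.7] T [ 0.05 -0.05 -0.02] w 0.3 t 38.3
(0.102, False) [55.3 20.9 85. ] F [ 0.2 -0.1  0.9] T [-0.02  0.08 -0.03] w 0.1 t 38.5
(0.098, False) [55.6 21.  81.3] F [-0.5  0.1  1. ] T [ 0.05 -0.01 -0.02] w -0.1 t 38.8
(0.094, False) [56.  20.9 78.3] F [-1.9  0.8  5.7] T [-0.11  0.53 -0.06] w -0.1 t 39.1
(0.091, False) [56.2 20.9 76.4] F [-2.7 -0.5 10.5] T [-0.26  1.22 -0.06] w 0.1 t 39.4
ring_bow [([217.9, 206.3], 0.65)]
tab [([229.3, 216.2], 0.53)]
```

The force rose at 115 mm, dropped, then built to 10 N at 91 mm. That looks like the snap followed by the lower stop. I lift clear and check by eye.

```bash
python3 - <<'E'
from h import *
np.set_printoptions(precision=4,suppress=True)
gotip(.0555,.021,.20,speed=.15); rep("up")
bot.move_to([.30,-.15,.28],down(0))
A=np.ascontiguousarray(viewer.camera("scene")[:,:,::-1])
for t in("ring_bow","tab"): print(t,[(x["location"],round(x["p"],2)) for x in models.landmark_of(t,"scene")][:2])
B=np.ascontiguousarray(viewer.camera("top")[:,:,::-1])
for t in("ring_bow","tab"): print(t,[(x["location"],round(x["p"],2)) for x in models.landmark_of(t,"top")][:2])
f=lambda im,x,y,w,h:cv2.resize(im[y:y+h,x:x+w],(400,600),interpolation=cv2.INTER_CUBIC)
cv2.imwrite("pics/l.png",np.hstack([f(A,204,185,40,60),f(B,204,165,40,60)]))
for th in(.1,0,-.1,-.15):
    P=np.array([*(H+U*(C[0]+RB*np.cos(th))),.108+RB*np.sin(th)]); print(th,proj("scene",P),proj("top",P))
rep("end")
E
```

```text
up [ 54.8  20.9 181.6] F [-1.  -0.1 -0.8] T [0.03 0.03 0.01] w 0.3 t 40.4
ring_bow [([219.8, 205.9], 0.72)]
tab [([231.7, 212.9], 0.62)]
ring_bow [([225.8, 183.5], 0.7)]
tab [([225.0, 212.4], 0.71), ([224.3, 199.6], 0.19)]
0.1 [[218.0166 201.737 ]] [[226.6332 181.8765]]
0 [[218.0273 203.8189]] [[226.8098 182.3003]]
-0.1 [[218.1811 206.0704]] [[226.9639 183.0428]]
-0.15 [[218.3106 207.253 ]] [[227.0322 183.5294]]
end [-255.1 -310.6  279.9] F [-0.4 -0.2 -0.3] T [ 0.03 -0.02  0.04] w -0.1 t 42.4
```

View pics/l.png

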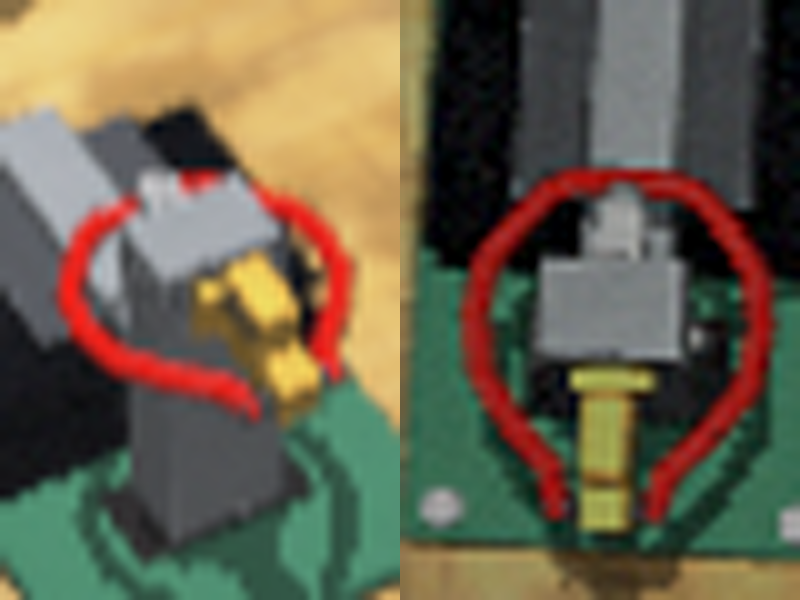

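```bash
python3 - <<'E'
from h import *
np.set_printoptions(precision=4,suppress=True)
f=lambda x,y:(204+(x-400)/10,165+y/10)
print("post front top edge",atz("top",f(612,357),.127),"back",atz("top",f(612,258),.127))
print("collar front top",atz("top",f(612,367),.1215)," body rear",atz("top",f(606,530),.116))
print("post width",atz("top",f(540,310),.127)[1]-atz("top",f(686,310),.127)[1])
E
```

```text
post front top edge [0.5713 0.1469 0.127 ] back [0.598  0.1471 0.127 ]
collar front top [0.5694 0.1472 0.1215]  body rear [0.5262 0.1488 0.116 ]
post width 0.03894304919678193
```

```bash
python3 - <<'E'
from h import *
bot.finish_job(); print(readout.read_state()["t"])
E
```

```text
the job is handed in; nothing more can be done
the job is handed in; nothing more can be done
```

The pin is through the hole, tab up, with its shoulder at the post. The red ring is snapped down past the tip, and I handed the job in at about 42 s of the 72 s allowed.

- **First grasp missed:** the jaws closed just above the tab. A touch on the bare bench showed that, with the tool down, the fingertips are about 17 mm above the reported tool point, not 17 mm below it as stated. I used that offset from then on.
- **Insertion:** the pin went into the hole without touching the rim. The shoulder then stopped firmly three times in a row, at a push limit of 7 N.
- **Ring:** I carried it over the post in an arc, let go past the top, and pressed it down beside the nose with closed fingers. I felt a small bump of about 2 N and a drop. The force then rose to about 10 N, which I read as the lower stop. The bump was below the 3 to 8 N you gave for the snap, so I relied on the final pictures to confirm it.
- **Last checks:**
  - **Ring:** the pictures show the bow below the nose, at about -0.1 rad in the scene view. The top view gave a similar value but is less sensitive.
  - **Shoulder:** it sits about 1 mm from the post face, measured to about 1 mm. The gap at the top of the collar measured 1.9 mm, part of which is the expected sag.
  - **Gripper and bystanders:** the gripper was clear of everything. The arm's path stayed away from the spools and the glue bottle, but I did not measure them again at the end.

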